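# Find the honing steel's own bore and seat it

### The arm

A 7-joint arm with a two-finger parallel gripper is mounted at the origin on the work surface. World frame = base frame: x ahead of the robot, y to its left, z up, the work surface at z = 0. Lengths are in mm, angles in degrees, forces in N, time in s.
With the tool pointing down it reaches from about 425 to 925 mm from the base axis. Payload 6.8 kg.
Tool frame: the origin (TCP) lies at the very end of the fingers, on their centre line; the grasp point (between the pads) lies 19 mm behind it; x points along the fingers, z is the direction in which the jaws open and shut, and the axes are right-handed (so a half turn about x gives the same grasp; the last joint's range is limited). The gripper opens to 85 mm and grips with 20 to 120 N. Pads are 22 mm wide; open, the fingers measure 114 mm over their backs; the gripper's body (76 mm by 85 mm) begins 54 mm behind the grasp point. The pads swing forward as they close: fully open they stand 13 mm farther back than shut.
Start: joints at [-72.771, 27.33, 1.283, 89.118, -0.659, 63.558, -4.761], TCP at [268.316, 619.398, 231.308] pointing down, gripper open.
Joint ranges: [-169.35, 169.35], [-19.33, 120.38], [-80.79, 83.38], [13.8, 139.57], [-78.32, 258.32], [9.67, 109.79], [-169.56, 169.56]. Speed limits (degrees/s): [136.94, 136.94, 180, 180, 180, 180, 180].

### API

Orientations are given as [roll, pitch, yaw] about the fixed x, y, z axes, in that order (R = Rz(yaw) Ry(pitch) Rx(roll)).
In Python, from bench import r, grab_frame, get_calibration, job gives the robot as it stands. The module is installed in compiled form; this text tells all that it offers.
- The arm moves only by the shell command python3 -m handwheel 'ROWS' [FORCE]. ROWS is JSON, a list that holds one entry, the list of rows, each a list of 7 numbers: the shift along the tool's x, y, z in m, then the turn, a rotation vector about the tool's x, y, z in degrees, then the gripper command: -1 is fully open, 1 is shut, values between are in proportion. A call has 1 to 20 rows; each row is the pose to reach, as a shift and turn from the pose measured when the call began, along the tool's axes at that moment; what a row does not reach only later rows make up. A row lasts 1/8 s, in which the tool goes at most 62.5 mm and 10.7 degrees, less where a joint would pass 70% of its speed; a pose out of reach is approached as far as the arm can. A call with a gripper value outside its range is refused whole. The fingers move at their own pace and stop on an object; FORCE is the grip in N (left out, the last holds). Time passes only in rows, so rows that repeat a pose let the fingers close. It gives the time, the measured TCP pose, the force and the opening at its end, in the units of the state.
- r.get_obs(): the state, without advancing time (a new reading comes with each control period).
- grab_frame(name): name is "scene" or "top"; returns the picture (384x512x3 uint8, blue, green, red); there is no depth.
- get_calibration(name): a dict with "vfov" (degrees; the focal length in pixels is half the picture's height over the tangent of half this angle, whatever the lens; pixels are square), "cx", "cy" (the principal point, pixels), "rvec" (rotation vector, rad) and "tvec" (3), from world to camera coordinates, as OpenCV has them. Camera axes: x right, y down, z forward; pixel columns grow to the right and rows downward; lengths in mm; the calibration is good to about 2 mm. A picture is of the moment at which its call begins. get_calibration takes no time and is no camera call.
- job.close_job(): hands the job in, once; it reports no verdict.
The state is a dict: "clock": time; "joints": joint angles; "joint_vel": joint speeds; "tau": joint torques, N m; "eef_pos": TCP position; "tcp_rot": TCP orientation; "contact_force": force on the tool from outside, world axes, zero at the start; "moment": the same for the moment, N m; "width": finger opening in mm.
Only numpy, scipy, OpenCV 4.12 (cv2) and the standard library are available. Lean on these libraries where they do the work, as an engineer would, in place of code of your own. Each camera call takes 0.05 s, during which the arm holds its last target.

### The job

Someone has put the honing steel back in the wrong bore of the knife block, so it stands too tall. Draw it out and find the bore that is deep enough for it: push it gently down until it bottoms (about two kilos of push at the very most), see where the ring at the end of its fluting stops, and leave the steel, pushed home and let go of, upright in the bore that swallows that ring, so that no fluting shows above the block. Leave the dishes and jars where they are.

Things in the scene. Friction and masses are not known exactly. Their poses are not given: they have to be found in the camera images.
- block: fixed wooden knife block on the deck. Footprint 115 mm (its x, -59 to +53 mm) by 172 mm (its y); origin under it at deck level, z up. Its front half (x from -3 to +53 mm) is 110 mm high with a row of four equal round bores along y in its flat top; its rear half (negative x, toward the robot) is a step 72 mm high holding three knives whose black handles rise to at most 160 mm above the deck.
- bore0 (a point): centre of the mouth of bore 0, in the block's flat top, 110 mm above the deck; at x +25, y -63 mm in the block's frame. Vertical blind bore, 13 mm wide. A slit black rubber lip hides its depth and grips the rod: 3 to 8 N of uneven drag, in or out. Only one bore takes the steel past its mark (84 to 93 mm deep); the others are 42 to 68 mm deep; which is which changes, and so do the depths.
- bore1 (a point): centre of the mouth of bore 1, in the block's flat top, 110 mm above the deck; at x +25, y -21 mm in the block's frame. Vertical blind bore, 13 mm wide. A slit black rubber lip hides its depth and grips the rod: 3 to 8 N of uneven drag, in or out. Only one bore takes the steel past its mark (84 to 93 mm deep); the others are 42 to 68 mm deep; which is which changes, and so do the depths.
- bore2 (a point): centre of the mouth of bore 2, in the block's flat top, 110 mm above the deck; at x +25, y +21 mm in the block's frame. Vertical blind bore, 13 mm wide. A slit black rubber lip hides its depth and grips the rod: 3 to 8 N of uneven drag, in or out. Only one bore takes the steel past its mark (84 to 93 mm deep); the others are 42 to 68 mm deep; which is which changes, and so do the depths.
- bore3 (a point): centre of the mouth of bore 3, in the block's flat top, 110 mm above the deck; at x +25, y +63 mm in the block's frame. Vertical blind bore, 13 mm wide. A slit black rubber lip hides its depth and grips the rod: 3 to 8 N of uneven drag, in or out. Only one bore takes the steel past its mark (84 to 93 mm deep); the others are 42 to 68 mm deep; which is which changes, and so do the depths.
- steel: short honing steel, 130 g, 176 mm long, standing upright, tip down, in one of the shallow bores (about 44 mm deep). Origin at the centre of its tip, z along it toward the handle. Rod of 10 mm diameter with a round tip, fluted from the tip up to a thin ring 80 mm from the tip (the mark) and smooth above; bolster 21 mm in diameter from 100 to 106 mm; plain round black handle 22 mm in diameter from 106 to 176 mm. It is round, so its own turn about z means nothing.
- mark (a point): the thin ring round the rod where the fluting ends, 80 mm above the tip: with the steel bottomed in the right bore it has gone 4 to 13 mm below the block's top, so that no fluting shows, only smooth neck under the bolster; in the other bores it stays 12 mm or more above the top.
- handle_mid (a point): middle of the steel's handle, on its axis, 141 mm above the tip: the place to grip it (22 mm thick, handle runs 35 mm either way).
- foot_a (a joint): rubber foot at the bottom of one of the four bores, out of sight; the four feet belong to the bores in no fixed order. Value: how far it is pressed down, m: 0 at rest, stop at 0.008; about 4 N per mm (20 N at 5 mm).
- foot_b (a joint): rubber foot at the bottom of one of the four bores, out of sight; the four feet belong to the bores in no fixed order. Value: how far it is pressed down, m: 0 at rest, stop at 0.008; about 4 N per mm (20 N at 5 mm).
- foot_c (a joint): rubber foot at the bottom of one of the four bores, out of sight; the four feet belong to the bores in no fixed order. Value: how far it is pressed down, m: 0 at rest, stop at 0.008; about 4 N per mm (20 N at 5 mm).
- foot_d (a joint): rubber foot at the bottom of one of the four bores, out of sight; the four feet belong to the bores in no fixed order. Value: how far it is pressed down, m: 0 at rest, stop at 0.008; about 4 N per mm (20 N at 5 mm).
- container: bystander: white plastic container with clip-on lid, 141 x 111 x 72 mm, origin under its centre.
- butter_dish: bystander: white ceramic butter dish with lid, 185 x 105 mm, 84 mm high, origin under its centre.
- bowl: bystander: green glass bowl, 132 mm across, 58 mm high, origin under its centre.
- spoon: bystander: stainless soup spoon 174 mm long, bowl 42 mm across, lying flat, origin under its middle.
- mug: bystander: blue-glazed mug, 80 mm across, 92 mm high, origin under its centre.
- salt: bystander: glass salt jar, 44 mm across, 85 mm high, origin under its centre.
- jam: bystander: jam jar, 64 mm across, 80 mm high, origin under its centre.
There are look-alikes about, which are no part of the job. What is meant by the steel is not blue or pink, and is the smaller of those in its own colour.

How it is judged (in metres and radians):
On the way, in this order (a step that is already met when the one before it is completed fails the run):
1. the steel is drawn right out: its tip is above the top of the block (z of steel in the frame of block above 0.112 m), for 0.05 s.
2. the steel is pushed onto the bottom of a bore (its rubber foot pressed in by 0.7 mm or more, about 3 N) with the ring level with the block's top (within 2 mm) or below it (value of joint any of foot_a, foot_b, foot_c, foot_d above 0.0007 m and (horizontal distance between mark and bore0 below 0.004 m or horizontal distance between mark and bore1 below 0.004 m or horizontal distance between mark and bore2 below 0.004 m or horizontal distance between mark and bore3 below 0.004 m) and z of mark in the frame of block below 0.112 m), for 0.05 s.
At the end, for the whole second after the job is handed in: The steel stands released, still and upright (tilt under 0.06 rad, ring within 4 mm of a bore's axis) in the deep bore: the ring level with the block's top (within 2 mm) or below it, so that no fluting shows (z of mark in the frame of block below 0.112 m and (horizontal distance between mark and bore0 below 0.004 m or horizontal distance between mark and bore1 below 0.004 m or horizontal distance between mark and bore2 below 0.004 m or horizontal distance between mark and bore3 below 0.004 m) and angle between steel's own z axis and vertical below 0.06 rad and linear speed of steel below 0.01 m/s and contact force between steel and the fingers below 0.05 N); the robot touches nothing.
It fails at once if the steel is rammed: a rubber foot at the bottom of a bore is pressed in more than 5.5 mm (about 22 N) (value of joint any of foot_a, foot_b, foot_c, foot_d above 0.0055 m).
It fails at once if the steel is jammed against the block with more than 25 N (contact force between steel and block above 25 N).
It fails at once if the steel is tipped over or dropped (more than 0.5 rad from upright) (angle between steel's own z axis and vertical above 0.5 rad).
It fails at once if a dish, jar or the spoon is shifted by more than 25 mm (distance of any of container, butter_dish, bowl, spoon, mug, salt, jam from where it was at the start of the episode above 0.025 m).
It also fails if it takes over 67 s, if anything falls off the work surface, if the arm or the gripper's body presses on something with over 40 N, if the wrist force passes 120 N, or if a joint passes its speed limit or range.

## Working session

There is one attempt and no reset: what is moved stays moved. The work goes in short steps, Python scripts to look and compute and a shell command to move; the robot and the scene stay as the last step left them, time stands still between calls to the robot, and variables do not carry over. Pictures are saved under pics/ and viewed, and the job is handed in when it is done.

```bash
mkdir -p pics; python3 - <<'E'
from bench import r,grab_frame,get_calibration
import cv2
for n in("scene","top"):
    f=grab_frame(n);cv2.imwrite(f"pics/{n}0.png",f);print(n,get_calibration(n))
print(r.get_obs())
E
```

```text
scene {'vfov': 56.06152713205298, 'cx': 258.2370095261399, 'cy': 190.62629609686664, 'rvec': array([ 2.25630717,  0.75532339, -0.2904676 ]), 'tvec': array([-511.83668288, -101.27013226, 1157.9825469 ])}
top {'vfov': 50.05384779311333, 'cx': 254.01723007429226, 'cy': 194.17735507904194, 'rvec': array([ 2.13278614, -2.09445255,  0.18560933]), 'tvec': array([ 61.64204786, 613.40584249, 881.31003402])}
{'clock': 0.1, 'joints': array([-72.77176139,  27.37310582,   1.28112063,  89.17215638,
        -0.65725455,  63.55895702,  -4.76250149]), 'joint_vel': array([-0.01856314, -0.1961603 , -0.08589258, -0.22455085, -0.04404184,
        0.07904396, -0.00625184]), 'tau': array([ 4.67367325e-03, -5.97765040e+01,  1.61403548e+00, -2.81952918e+01,
        1.28704630e-02,  5.14413288e-03, -2.43628853e-05]), 'eef_pos': array([268.12607627, 618.87638904, 230.40294971]), 'tcp_rot': array([-174.6484567 ,   89.90313574, -108.07057788]), 'contact_force': array([-0.08589981,  0.01356313, -0.51561114]), 'moment': array([-0.00686819,  0.0131183 , -0.01204641]), 'width': 85.81928202900119}
```

View pics/scene0.png

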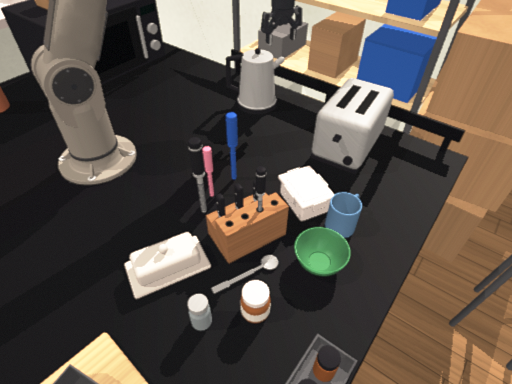

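View pics/top0.png

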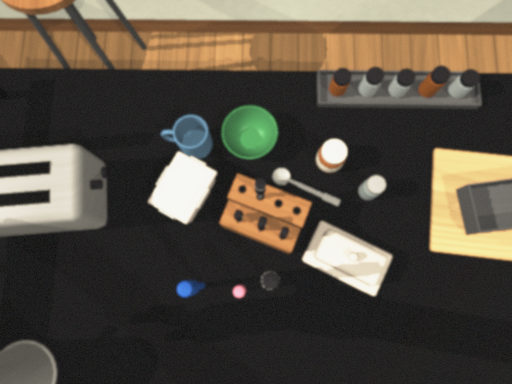

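```bash
python3 - <<'E'
import cv2
a=cv2.imread("pics/scene0.png")[105:265,180:310];b=cv2.imread("pics/top0.png")[165:295,200:330]
cv2.imwrite("pics/c1.png",cv2.resize(a,None,fx=3.7,fy=3.7,interpolation=cv2.INTER_CUBIC))
cv2.imwrite("pics/c2.png",cv2.resize(b,None,fx=4.6,fy=4.6,interpolation=cv2.INTER_CUBIC))
E
```

```text
(no output)
```

View pics/c1.png

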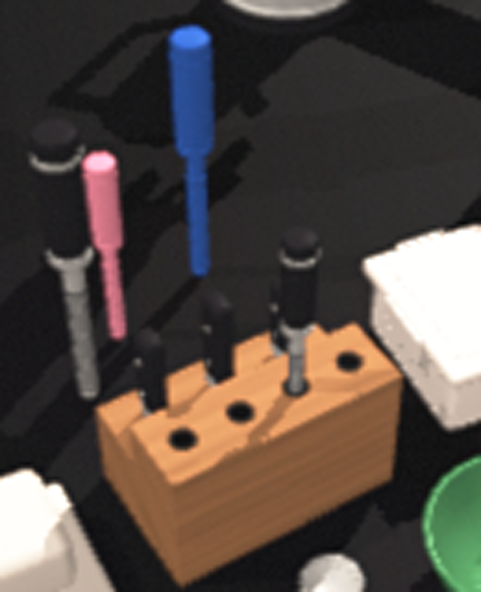

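View pics/c2.png

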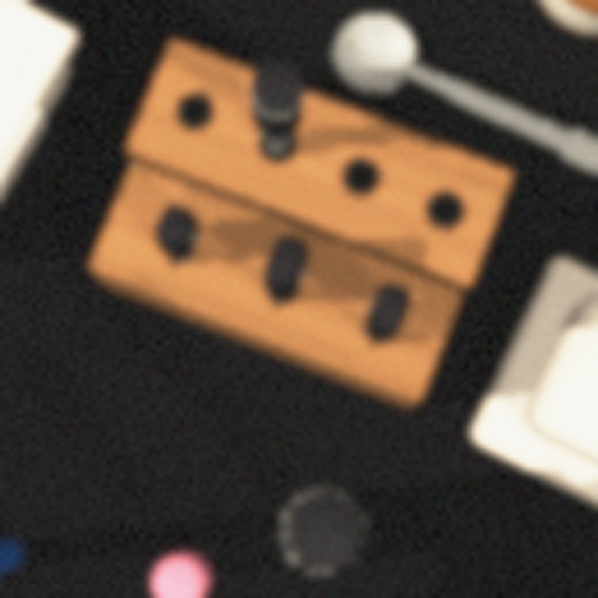

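```bash
cat >h.py <<'E'
import numpy as np,cv2
from scipy.optimize import least_squares
from bench import r,grab_frame,get_calibration
C={n:get_calibration(n) for n in("scene","top")}
def K(n):
    c=C[n];f=192/np.tan(np.radians(c["vfov"]/2));return np.array([[f,0,c["cx"]],[0,f,c["cy"]],[0,0,1]])
def proj(n,P):return cv2.projectPoints(np.float64(P).reshape(-1,1,3),C[n]["rvec"],C[n]["tvec"],K(n),None)[0].reshape(-1,2)
def B(p,L):
    L=np.atleast_2d(L);c,s=np.cos(p[2]),np.sin(p[2]);return np.c_[p[0]+c*L[:,0]-s*L[:,1],p[1]+s*L[:,0]+c*L[:,1],L[:,2]]
def ray(n,uv,z):
    R=cv2.Rodrigues(C[n]["rvec"])[0];o=-R.T@C[n]["tvec"];d=R.T@np.linalg.inv(K(n))@[uv[0],uv[1],1];return o+d*(z-o[2])/d[2]
E
python3 - <<'E'
from h import *
def cr(l,f,o):return (np.array(l)+.5)/f-.5+o
L=np.array([[25,63,110],[25,-21,110],[25,-63,110]]);Lc=np.array([[53,86,110],[53,-86,110]])
T=cr([[193,110],[361,176],[446,210],[175,38],[515,172]],4.6,[200,165])
S=cr([[349,361],[241,411],[183,439]],3.7,[180,105])
for n,uv in(("top",T),("scene",S)):print(n,[ray(n,u,110).round(1) for u in uv])
def res(p,w):
    o=[]
    if 't' in w:o.append(proj("top",B(p,np.r_[L,Lc]))-T)
    if 's' in w:o.append(proj("scene",B(p,L))-S)
    return np.concatenate(o).ravel()
x0=[*ray("top",T[1],110)[:2],0]
for w in('t','s','ts'):
    q=least_squares(res,x0,args=(w,));print(w,q.x[:2].round(1),np.degrees(q.x[2]),q.fun.round(2))
print(B(q.x,[[25,y,110] for y in(-63,-21,21,63)]).round(1))
# steel in bore2: handle top/bottom
P=B(q.x,[[25,21,110],[25,21,166],[25,21,242]])
for n,f,o in(("top",4.6,[200,165]),("scene",3.7,[180,105])):print(n,((proj(n,P)-o+.5)*f-.5).round(0))
E
```

```text
top [array([614.4,  99.1, 110. ]), array([584.2,  19.7, 110. ]), array([568.8, -20. , 110. ]), array([649.2, 108.5, 110. ]), array([587.3, -52.2, 110. ])]
scene [array([609.5, 100.3, 110. ]), array([579.5,  22.3, 110. ]), array([565., -18., 110.])]
t [568.5  48. ] -21.11150820996132 [ 0.62 -0.04  0.14 -0.03 -0.09 -0.16 -0.27  0.11 -0.4   0.15]
s [563.7  50.2] -20.68798096516659 [-0.01 -0.02 -0.09  0.17  0.1  -0.14]
ts [567.3  48.4] -21.079605128657356 [ 0.42  0.54 -0.04  0.54 -0.27  0.41 -0.48  0.68 -0.57  0.7   0.77  1.2
  0.5   1.33  0.59  0.99]
[[567.9 -19.4 110. ]
 [583.   19.8 110. ]
 [598.1  59.  110. ]
 [613.2  98.1 110. ]]
top [[278. 145.]
 [278. 122.]
 [277.  84.]]
scene [[298. 390.]
 [300. 330.]
 [303. 239.]]
```

```bash
cat >>h.py <<'E'
from scipy.spatial.transform import Rotation as Ro
def R0():
    return Ro.from_euler('xyz',r.get_obs()["tcp_rot"],degrees=True)
def tri(a,b):
    # midpoint of rays
    P=[C_ for C_ in ()]
    Ms=[];
    for n in("scene","top"):
        Ms.append(K(n)@np.c_[cv2.Rodrigues(C[n]["rvec"])[0],C[n]["tvec"]])
    X=cv2.triangulatePoints(Ms[0],Ms[1],np.float64(a).reshape(2,1),np.float64(b).reshape(2,1));return (X[:3]/X[3]).ravel()
def goal(pos,jawdeg=None):
    o=r.get_obs();R=R0();d=R.inv().apply(np.array(pos)-o["eef_pos"])/1000
    if jawdeg is None:return d.round(4),None
    z=np.array([np.cos(np.radians(jawdeg)),np.sin(np.radians(jawdeg)),0]);x=np.array([0,0,-1.]);y=np.cross(z,x)
    G=Ro.from_matrix(np.c_[x,y,z]);return d.round(4),(R.inv()*G).as_rotvec(degrees=True).round(2)
E
python3 - <<'E'
from h import *
print(R0().as_matrix().round(3))
for k,a,b in(("blue",(231,114),(185,289)),("pink",(207,148),(239,292)),("bigblack",(196,140),(270,281)),("steel",(261,170),(260,183.5)),("mug",(344,198),(190,130))):print(k,tri(a,b).round(0))
for j in(68.9,-111.1):print(goal([598,59,340],j))
E
```

```text
[[-0.001 -0.918  0.398]
 [-0.002  0.398  0.918]
 [-1.    -0.    -0.002]]
blue [405. 189. 235.]
pink [399.  96. 179.]
bigblack [423.  40. 249.]
steel [597.  59. 239.]
mug [743. 216. 115.]
(array([-0.1089, -0.5253, -0.3828]), array([-2.32, -0.1 ,  0.01]))
(array([-0.1089, -0.5253, -0.3828]), array([1.7768e+02, 1.0000e-02, 1.5000e-01]))
```

```bash
python3 -m handwheel '[[[-0.055,0,0,0,0,0,-1],[-0.109,-0.02,-0.015,0,0,0,-1],[-0.109,-0.06,-0.044,0,0,0,-1],[-0.109,-0.105,-0.077,0,0,0,-1],[-0.109,-0.15,-0.109,0,0,0,-1],[-0.109,-0.195,-0.142,0,0,0,-1],[-0.109,-0.24,-0.175,0,0,0,-1],[-0.109,-0.285,-0.208,0,0,0,-1],[-0.109,-0.33,-0.24,0,0,0,-1],[-0.109,-0.375,-0.273,-1,0,0,-1],[-0.109,-0.42,-0.306,-1,0,0,-1],[-0.109,-0.465,-0.339,-2,0,0,-1],[-0.109,-0.5,-0.364,-2.3,0,0,-1],[-0.109,-0.52,-0.379,-2.3,0,0,-1],[-0.109,-0.525,-0.383,-2.3,0,0,-1],[-0.109,-0.525,-0.383,-2.3,0,0,-1]]]'
python3 - <<'E'
from h import *
print(goal([597.5,59,270],68.9),goal([597.5,59,188],68.9),r.get_obs()["joints"].round(1))
E
```

```text
clock: 2.1
eef_pos: [597.3, 59.6, 339.8]
tcp_rot: [153.6, 89.9, -137.6]
contact_force: [-0.3, 1.4, 0.5]
width: 85.5
(array([ 0.0698, -0.0005, -0.0004]), array([-0.  , -0.1 , -0.05])) (array([ 0.1518, -0.0005, -0.0002]), array([-0.  , -0.1 , -0.05])) [-27.9  16.   20.7  92.9  -5.8  72.3  62.7]
```

```bash
python3 -m handwheel '[[[0.04,-0.0005,0,0,0,0,-1],[0.07,-0.0005,0,0,0,0,-1],[0.095,-0.0005,0,0,0,0,-1],[0.12,-0.0005,0,0,0,0,-1],[0.14,-0.0005,0,0,0,0,-1],[0.152,-0.0005,0,0,0,0,-1],[0.152,-0.0005,0,0,0,0,-1]]]'
python3 - <<'E'
from h import *
ims=[]
for n in("scene","top"):
    f=grab_frame(n)
    P=[[598,59,200]];u=proj(n,P)[0].astype(int);c=f[max(u[1]-60,0):u[1]+60,u[0]-60:u[0]+60];ims.append(cv2.resize(c,(400,400),interpolation=cv2.INTER_CUBIC));print(u)
cv2.imwrite("pics/p2.png",np.hstack(ims))
o=r.get_obs();print(o["contact_force"],o["eef_pos"],o["clock"])
E
```

```text
clock: 2.98
eef_pos: [596.9, 60.3, 187.2]
tcp_rot: [133.4, 89.8, -157.6]
contact_force: [-0.1, 0.0, -0.4]
width: 85.3
[261 183]
[259 187]
[-0.58220552 -0.51881373  0.62463856] [597.90602527  59.7962916  188.49351159] 3.075
```

View pics/p2.png

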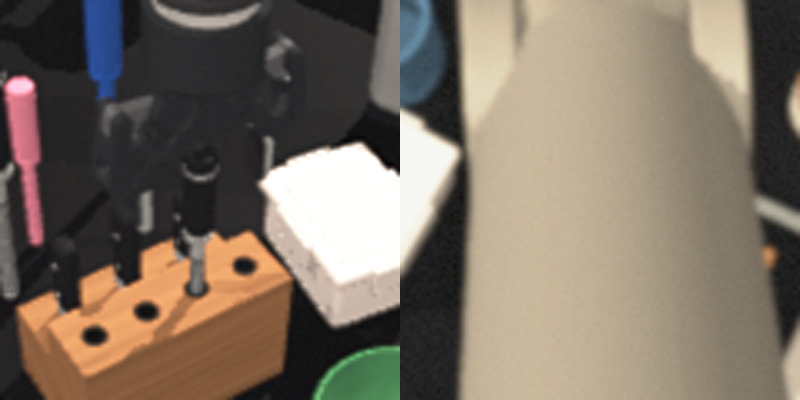

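```bash
python3 -m handwheel '[[[0,0,0,0,0,0,0],[0,0,0,0,0,0,0.3],[0,0,0,0,0,0,0.5],[0,0,0,0,0,0,0.65],[0,0,0,0,0,0,0.7]]]' 20
python3 -c "
from bench import r;o=r.get_obs();print(o['contact_force'],o['eef_pos'],o['width'])"
```

```text
clock: 3.7
eef_pos: [598.0, 59.9, 188.5]
tcp_rot: [178.3, 90.0, -112.7]
contact_force: [1.2, -0.1, -0.5]
width: 21.3
[ 1.18767249 -0.10487715 -0.45820577] [597.96566638  59.93614267 188.48037561] 21.273473233542532
```

```bash
python3 -m handwheel '[[[0,0,0,0,0,0,1],[0,0,0,0,0,0,1],[0,0,0,0,0,0,1]]]' 45
python3 - <<'E'
from h import *
for i in range(4):
    grab_frame("scene");o=r.get_obs();print(o["eef_pos"].round(2),o["tcp_rot"].round(2),o["contact_force"].round(1),o["width"],o["clock"])
E
```

```text
clock: 4.08
eef_pos: [598.0, 59.9, 188.5]
tcp_rot: [176.3, 90.0, -114.7]
contact_force: [-0.7, 0.4, -0.6]
width: 20.8
[597.95  59.92 188.46] [ 176.31   89.96 -114.75] [ 0.5 -0.4 -0.1] 21.257144684168765 4.125
[597.94  59.9  188.43] [ 172.18   89.95 -118.88] [ 0.3  0.3 -0.5] 20.45548318116728 4.175
[597.97  59.91 188.5 ] [-179.4    89.96 -110.47] [ 0.   0.4 -0.7] 20.798589113012774 4.225
[597.96  59.93 188.46] [ 176.45   89.96 -114.61] [ 0.4 -0.3 -0.6] 21.125174914847694 4.275
```

```bash
python3 -m handwheel '[[[-0.006,0,0,0,0,0,1],[-0.014,0,0,0,0,0,1],[-0.022,0,0,0,0,0,1],[-0.030,0,0,0,0,0,1],[-0.038,0,0,0,0,0,1],[-0.046,0,0,0,0,0,1],[-0.054,0,0,0,0,0,1],[-0.060,0,0,0,0,0,1],[-0.060,0,0,0,0,0,1],[-0.060,0,0,0,0,0,1]]]'
python3 - <<'E'
from h import *
n="scene";f=grab_frame(n);u=proj(n,[[598,59,150]])[0].astype(int);print(u)
cv2.imwrite("pics/p3.png",cv2.resize(f[u[1]-60:u[1]+60,u[0]-60:u[0]+60],(600,600),interpolation=cv2.INTER_CUBIC))
o=r.get_obs();print(o["eef_pos"].round(2),o["tcp_rot"].round(2),o["contact_force"].round(1),o["width"])
p=(proj(n,[[598,59,126],[598,59,206]])-u+60)*5;print(p.round())
E
```

```text
clock: 5.52
eef_pos: [597.8, 59.9, 248.2]
tcp_rot: [155.9, 89.9, -135.2]
contact_force: [-0.5, -0.1, -1.3]
width: 21.3
[260 198]
[597.75  59.96 248.13] [ 153.16   89.93 -137.9 ] [ 0.4  0.6 -1.2] 21.07102889766614
[[302. 338.]
 [305. 216.]]
```

View pics/p3.png

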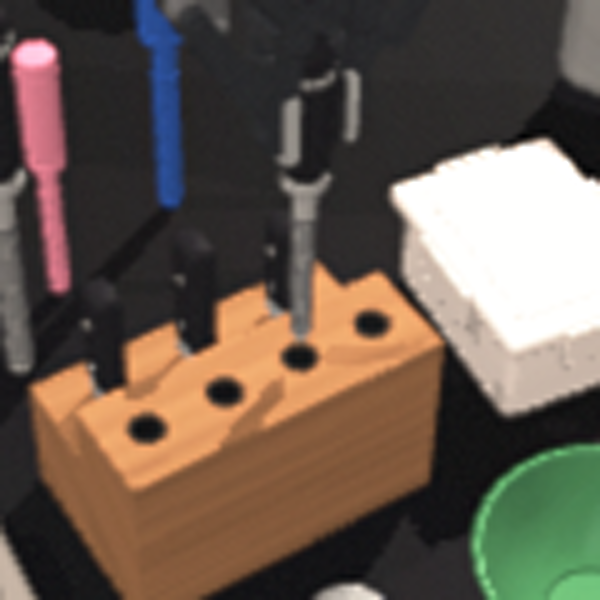

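```bash
cat >check.py <<'E'
from bench import r;import sys,numpy as np
o=r.get_obs();F=o["contact_force"];print(o["eef_pos"].round(1),F.round(1),"w%.1f"%o["width"])
lim=float(sys.argv[1]) if len(sys.argv)>1 else 10
if np.linalg.norm(F)>lim: print("STOP");sys.exit(1)
E
python3 -c "
from h import *
print(goal([613.0,99.0,248],68.9))"
```

```text
(array([ 0.0001, -0.0002,  0.0419]), array([ 0.04, -0.06, -0.03]))
```

```bash
python3 -m handwheel '[[[0,0,0.012,0,0,0,1],[0,0,0.028,0,0,0,1],[0,0,0.042,0,0,0,1],[0,0,0.042,0,0,0,1],[0,0,0.042,0,0,0,1]]]' 25
python3 - <<'E'
from h import *
n="scene";f=grab_frame(n);u=proj(n,[[613,98,130]])[0].astype(int)
cv2.imwrite("pics/p4.png",cv2.resize(f[u[1]-40:u[1]+40,u[0]-40:u[0]+40],(600,600),interpolation=cv2.INTER_CUBIC))
o=r.get_obs();print(o["eef_pos"].round(2),o["tcp_rot"].round(2),o["contact_force"].round(1),o["width"])
print(goal([613.0,99.0,235],68.9))
E
```

```text
clock: 6.2
eef_pos: [612.8, 98.8, 247.9]
tcp_rot: [159.4, 89.9, -131.6]
contact_force: [-0.3, -0.1, -1.0]
width: 21.2
[612.74  98.47 247.97] [ 160.51   89.89 -130.59] [-0.3 -0.3 -0.1] 20.813970234181607
(array([ 0.013 , -0.0001,  0.0006]), array([-0.  , -0.1 , -0.04]))
```

View pics/p4.png

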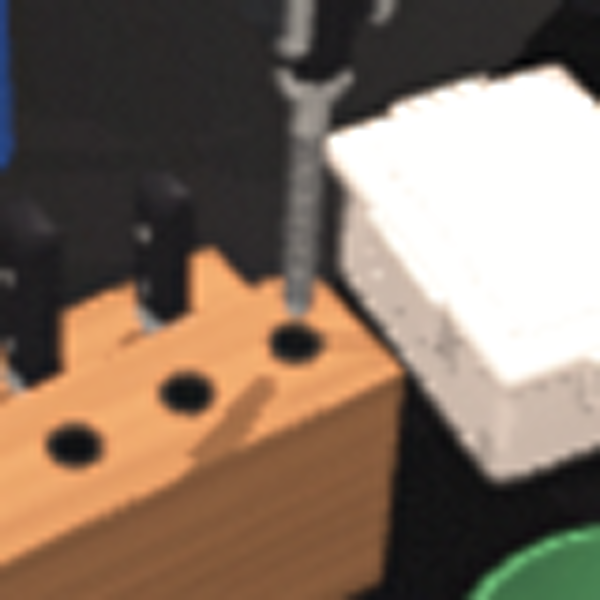

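```bash
python3 -m handwheel '[[[0.006,0,0.0005,0,0,0,1],[0.012,0,0.0005,0,0,0,1],[0.012,0,0.0005,0,0,0,1]]]' && python3 check.py 6 &&
python3 -m handwheel '[[[0.002,0,0,0,0,0,1],[0.003,0,0,0,0,0,1]]]' >/dev/null && python3 check.py &&
python3 -m handwheel '[[[0.002,0,0,0,0,0,1],[0.003,0,0,0,0,0,1]]]' >/dev/null && python3 check.py &&
python3 -m handwheel '[[[0.002,0,0,0,0,0,1],[0.003,0,0,0,0,0,1]]]' >/dev/null && python3 check.py &&
python3 -m handwheel '[[[0.002,0,0,0,0,0,1],[0.003,0,0,0,0,0,1]]]' >/dev/null && python3 check.py
```

```text
clock: 6.62
eef_pos: [612.4, 98.6, 235.1]
tcp_rot: [145.0, 89.8, -146.1]
contact_force: [0.6, -0.9, -1.4]
width: 21.1
[612.4  98.6 235.1] [ 0.6 -0.9 -1.4] w21.1
[612.3  98.6 232. ] [-0.  -0.4 -2.5] w20.9
[612.3  98.6 228.9] [-0.2 -0.5 -1.6] w20.9
[612.1  98.6 225.7] [ 0.5 -0.1 -0.7] w20.8
[612.1  98.6 222.5] [ 0.1 -0.5 -0.7] w20.9
```

```bash
python3 - <<'E'
from h import *
n="scene";f=grab_frame(n);u=proj(n,[[613,98,130]])[0].astype(int)
cv2.imwrite("pics/p5.png",cv2.resize(f[u[1]-40:u[1]+40,u[0]-40:u[0]+40],(600,600),interpolation=cv2.INTER_CUBIC))
print(goal([613.0,99.0,219.5],68.9))
E
```

```text
(array([ 0.0029, -0.0007,  0.0007]), array([-0.02, -0.18, -0.13]))
```

View pics/p5.png

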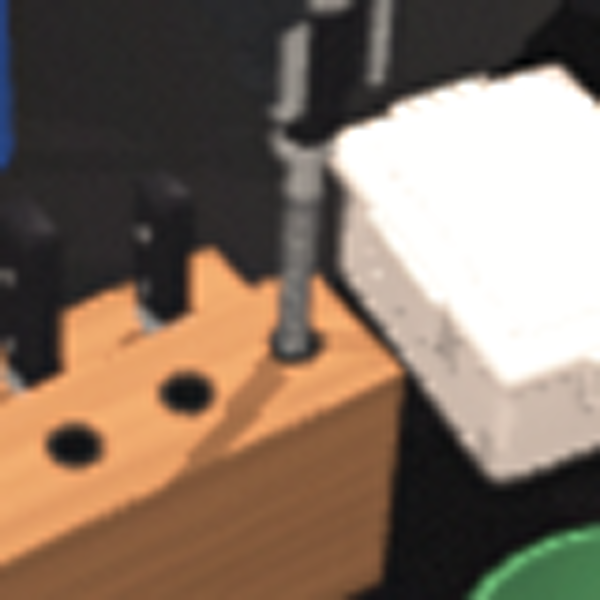

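```bash
python3 -m handwheel '[[[0.002,-0.0007,0.0006,0,-0.15,-0.1,1],[0.003,-0.0007,0.0006,0,-0.15,-0.1,1]]]' >/dev/null && python3 check.py &&
python3 -m handwheel '[[[0.002,0,0,0,0,0,1],[0.003,0,0,0,0,0,1]]]' >/dev/null && python3 check.py &&
python3 -m handwheel '[[[0.002,0,0,0,0,0,1],[0.003,0,0,0,0,0,1]]]' >/dev/null && python3 check.py &&
python3 -m handwheel '[[[0.002,0,0,0,0,0,1],[0.003,0,0,0,0,0,1]]]' >/dev/null && python3 check.py
python3 -c "
from h import *
print(goal([613.0,99.0,207.5],68.9))"
```

```text
[613.1  99.1 219.5] [-0.2 -0.4  0.6] w20.8
[613.3  99.3 216.6] [0.1 1.4 1.8] w21.1
[613.5  99.5 213.7] [-0.4  1.   0.4] w20.9
[613.5  99.7 210.5] [0.6 0.1 0.6] w20.9
(array([ 0.003 ,  0.0002, -0.0009]), array([0.01, 0.07, 0.02]))
```

```bash
python3 -m handwheel '[[[0.002,0.0003,-0.0008,0,0,0,1],[0.003,0.0003,-0.0008,0,0,0,1]]]' >/dev/null && python3 check.py &&
python3 -m handwheel '[[[0.002,0,-0.0001,0,0,0,1],[0.003,0,-0.0001,0,0,0,1]]]' >/dev/null && python3 check.py &&
python3 -m handwheel '[[[0.002,0,-0.0001,0,0,0,1],[0.003,0,-0.0001,0,0,0,1]]]' >/dev/null && python3 check.py &&
python3 -m handwheel '[[[0.002,0,-0.0001,0,0,0,1],[0.003,0,-0.0001,0,0,0,1]]]' >/dev/null && python3 check.py
python3 -m handwheel '[[[0.002,0,-0.0001,0,0,0,1],[0.003,0,-0.0001,0,0,0,1]]]' >/dev/null && python3 check.py
python3 -c "
from h import *
print(goal([613.0,99.0,192.5],68.9))"
```

```text
[613.1  99.3 207.5] [0.8 0.9 3. ] w20.8
[612.9  99.  204.2] [1.4 0.5 0.4] w20.7
[612.7  98.7 200.9] [ 0.8 -0.5  1.3] w20.8
[612.4  98.3 197.6] [ 0.4 -1.1  0.7] w20.9
[612.3  97.8 194.4] [ 0.1 -0.7  2.1] w20.7
(array([ 0.0019, -0.0003,  0.0014]), array([-0.02, -0.03, -0.03]))
```

```bash
python3 -m handwheel '[[[0.001,-0.0003,0.0012,0,0,0,1],[0.003,-0.0003,0.0012,0,0,0,1]]]' >/dev/null && python3 check.py 9 &&
python3 -m handwheel '[[[0.002,0,0,0,0,0,1],[0.0025,0,0,0,0,0,1]]]' >/dev/null && python3 check.py 9 &&
python3 -m handwheel '[[[0.002,0,0,0,0,0,1],[0.0025,0,0,0,0,0,1]]]' >/dev/null && python3 check.py 9 &&
python3 -m handwheel '[[[0.002,0,0,0,0,0,1],[0.0025,0,0,0,0,0,1]]]' >/dev/null && python3 check.py 9
python3 -c "
from h import *
f=grab_frame('scene');u=proj('scene',[[613,98,130]])[0].astype(int)
cv2.imwrite('pics/p6.png',cv2.resize(f[u[1]-40:u[1]+40,u[0]-40:u[0]+40],(600,600),interpolation=cv2.INTER_CUBIC))
print(goal([613.0,99.0,182],68.9))"
```

```text
[612.9  98.6 191.2] [ 0.7 -1.3  0.3] w20.6
[612.8  98.9 188.4] [1.3 0.5 0.5] w21.0
[612.8  99.3 185.7] [0.8 0.4 0.7] w21.0
[612.9  99.6 183. ] [0.5 0.8 0.4] w21.1
(array([ 0.001 , -0.0003, -0.0004]), array([ 0.01, -0.01, -0.06]))
```

View pics/p6.png

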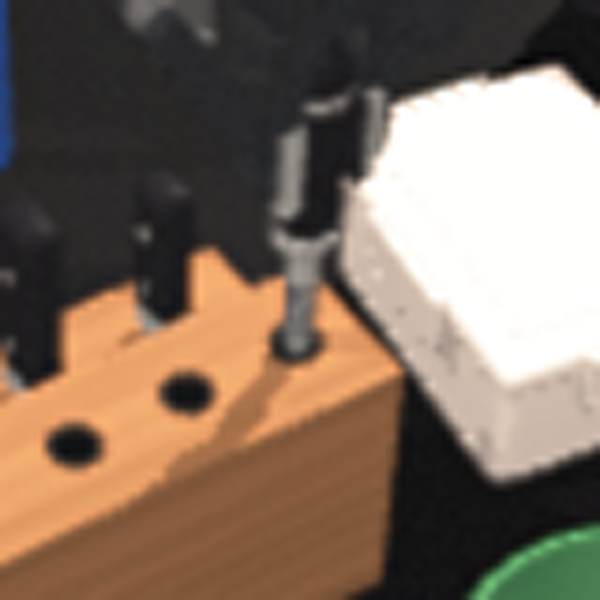

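```bash
python3 -m handwheel '[[[0.001,0,-0.0004,0,0,0,1],[0.0025,0,-0.0004,0,0,0,1]]]' >/dev/null && python3 check.py 6 &&
python3 -m handwheel '[[[0.002,0,-0.0001,0,0,0,1],[0.0025,0,-0.0001,0,0,0,1]]]' >/dev/null && python3 check.py 6 &&
python3 -m handwheel '[[[0.002,0,-0.0001,0,0,0,1],[0.0025,0,-0.0001,0,0,0,1]]]' >/dev/null && python3 check.py 6 &&
python3 -m handwheel '[[[0.002,0,-0.0001,0,0,0,1],[0.0025,0,-0.0001,0,0,0,1]]]' >/dev/null && python3 check.py 6
python3 -c "
from h import *
print(goal([613.0,99.0,172],68.9))"
```

```text
[612.8  99.2 180.6] [0.8 0.9 1.4] w20.9
[612.8  99.1 177.9] [ 0.6 -0.3  2.6] w21.1
[612.6  99.  175. ] [0.4 0.  0.5] w21.0
[612.5  98.8 172.3] [ 1.2 -1.1  0.7] w21.4
(array([ 0.0003, -0.0004,  0.0004]), array([ 0.  , -0.03, -0.07]))
```

```bash
python3 -m handwheel '[[[0.001,-0.0004,0.0003,0,0,0,1],[0.0025,-0.0004,0.0003,0,0,0,1]]]' >/dev/null && python3 check.py 6 &&
python3 -m handwheel '[[[0.002,0,0,0,0,0,1],[0.0025,0,0,0,0,0,1]]]' >/dev/null && python3 check.py 6 &&
python3 -m handwheel '[[[0.002,0,0,0,0,0,1],[0.0025,0,0,0,0,0,1]]]' >/dev/null && python3 check.py 6 &&
python3 -m handwheel '[[[0.002,0,0,0,0,0,1],[0.0025,0,0,0,0,0,1]]]' >/dev/null && python3 check.py 6
python3 -c "
from h import *
f=grab_frame('scene');u=proj('scene',[[613,98,130]])[0].astype(int)
cv2.imwrite('pics/p7.png',cv2.resize(f[u[1]-40:u[1]+40,u[0]-40:u[0]+40],(600,600),interpolation=cv2.INTER_CUBIC))
print(goal([613.0,99.0,162],68.9),r.get_obs()['clock'])"
```

```text
[612.8  98.8 169.7] [ 0.3 -0.7  0.9] w20.8
[612.7  98.8 166.9] [0.  0.  1.2] w21.4
[612.6  98.8 164. ] [0.6 0.3 0.4] w20.6
[612.6  98.8 161.3] [1.2 0.5 0.9] w20.8
(array([-0.0007, -0.0003,  0.0003]), array([ 0.01, -0.07, -0.11])) 13.025
```

View pics/p7.png

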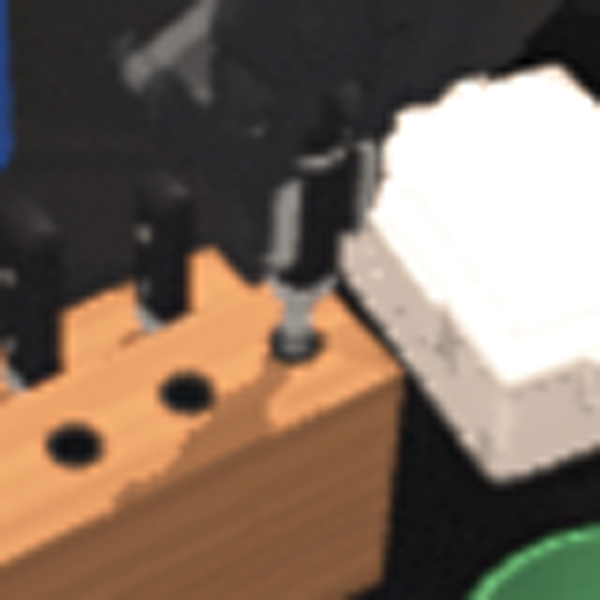

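```bash
python3 -m handwheel '[[[0.001,-0.0003,0.0003,0,-0.06,-0.1,1],[0.0025,-0.0003,0.0003,0,-0.06,-0.1,1]]]' >/dev/null && python3 check.py 6 &&
python3 -m handwheel '[[[0.002,0,0,0,0,0,1],[0.0025,0,0,0,0,0,1]]]' >/dev/null && python3 check.py 6 &&
python3 -m handwheel '[[[0.002,0,0,0,0,0,1],[0.0025,0,0,0,0,0,1]]]' >/dev/null && python3 check.py 6 &&
python3 -m handwheel '[[[0.002,0,0,0,0,0,1],[0.0025,0,0,0,0,0,1]]]' >/dev/null && python3 check.py 6
python3 -c "
from h import *
print(goal([613.0,99.0,150],68.9),r.get_obs()['clock'])"
```

```text
[612.9  99.  158.8] [ 0.  -0.1  0.9] w21.1
[612.8  99.2 155.9] [0.1 0.2 0.5] w21.0
[612.7  99.3 153.1] [ 0.9  0.2 -0.4] w21.0
[612.7  99.4 150.3] [ 1.2  0.6 -0.4] w20.9
(array([ 0.0003, -0.0004, -0.0003]), array([ 0.03, -0.01, -0.03])) 14.025
```

```bash
python3 -m handwheel '[[[0.001,-0.0004,-0.0003,0,0,0,1],[0.0015,-0.0004,-0.0003,0,0,0,1]]]' >/dev/null && python3 check.py 5 &&
python3 -m handwheel '[[[0.001,0,0,0,0,0,1],[0.0015,0,0,0,0,0,1]]]' >/dev/null && python3 check.py 5 &&
python3 -m handwheel '[[[0.001,0,0,0,0,0,1],[0.0015,0,0,0,0,0,1]]]' >/dev/null && python3 check.py 5 &&
python3 -m handwheel '[[[0.001,0,0,0,0,0,1],[0.0015,0,0,0,0,0,1]]]' >/dev/null && python3 check.py 5 &&
python3 -m handwheel '[[[0.001,0,0,0,0,0,1],[0.0015,0,0,0,0,0,1]]]' >/dev/null && python3 check.py 5
python3 -c "
from h import *
f=grab_frame('scene');u=proj('scene',[[613,98,130]])[0].astype(int)
cv2.imwrite('pics/p8.png',cv2.resize(f[u[1]-40:u[1]+40,u[0]-40:u[0]+40],(600,600),interpolation=cv2.INTER_CUBIC))
print(goal([613.0,99.0,142],68.9),r.get_obs()['clock'])"
```

```text
[613.1  99.1 149. ] [ 0.4  0.9 -0.4] w21.0
[612.9  99.  147.3] [-0.2  0.7  1. ] w21.1
[613.1  99.  146.1] [-1.3  1.   3.7] w20.7
[613.4  98.9 145.3] [-0.9 -0.4  6.1] w20.7
STOP
(array([ 0.0032,  0.0004, -0.0001]), array([0.02, 0.03, 0.  ])) 15.075
```

View pics/p8.png

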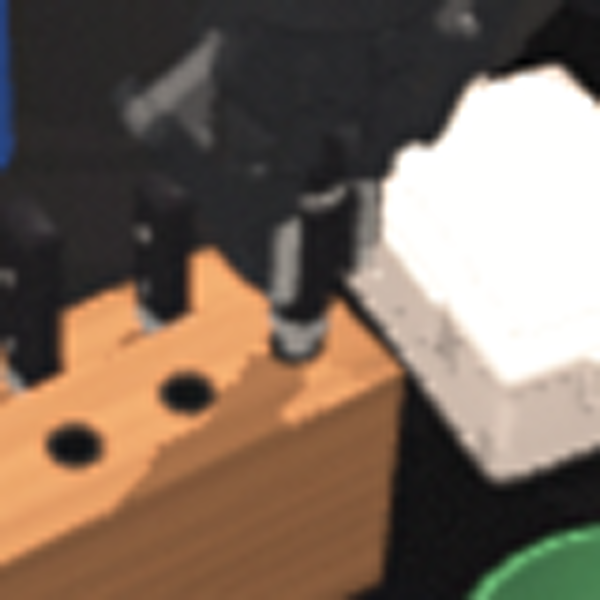

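```bash
python3 -m handwheel '[[[0.001,0.0004,0,0,0,0,1],[0.0015,0.0004,0,0,0,0,1],[0.0015,0.0004,0,0,0,0,1]]]' >/dev/null && python3 check.py 5
```

```text
[613.5  98.9 144.7] [-1.8  0.1  9.3] w20.5
STOP
```

```bash
python3 -m handwheel '[[[0,0,0,0,0,0,0.6],[0,0,0,0,0,0,0.3],[0,0,0,0,0,0,0],[0,0,0,0,0,0,-0.3],[0,0,0,0,0,0,-0.3]]]'; python3 check.py
```

```text
clock: 16.08
eef_pos: [613.3, 98.9, 144.4]
tcp_rot: [-31.9, 89.9, 37.0]
contact_force: [-0.6, -0.5, 0.5]
width: 55.7
[613.3  98.9 144.4] [-0.6 -0.5  0.5] w55.7
```

Now lift clear: up 150 mm, then back toward the robot (tool +y is about −x) so the view is free.

```bash
python3 -m handwheel '[[[-0.01,0,0,0,0,0,-0.3],[-0.03,0,0,0,0,0,-0.3],[-0.06,0,0,0,0,0,-0.3],[-0.1,0,0,0,0,0,-0.3],[-0.14,0,0,0,0,0,-0.3],[-0.18,0,0,0,0,0,-0.3],[-0.18,0,0.05,0,0,0,-0.3],[-0.18,0,0.10,0,0,0,-0.3],[-0.18,0,0.15,0,0,0,-0.3],[-0.18,0,0.2,0,0,0,-0.3],[-0.18,0,0.25,0,0,0,-0.3],[-0.18,0,0.25,0,0,0,-0.3]]]'
python3 - <<'E'
from h import *
ims=[]
for n in("scene","top"):
    f=grab_frame(n);u=proj(n,[[613,98,150]])[0].astype(int)
    ims.append(cv2.resize(f[u[1]-40:u[1]+40,u[0]-40:u[0]+40],(400,400),interpolation=cv2.INTER_CUBIC))
    print(n,((proj(n,[[613,98.5,110],[613,98.5,124],[613,98.5,200]])-u+40)*5).round())
cv2.imwrite("pics/p9.png",np.hstack(ims));cv2.imwrite("pics/p9s.png",grab_frame("scene"))
print(r.get_obs()["eef_pos"],r.get_obs()["contact_force"])
E
```

```text
clock: 17.58
eef_pos: [702.1, 337.7, 323.1]
tcp_rot: [49.3, 89.9, 118.6]
contact_force: [-0.7, -1.0, -0.8]
width: 55.4
scene [[199. 261.]
 [200. 242.]
 [208. 127.]]
top [[204. 221.]
 [203. 214.]
 [194. 174.]]
[703.38763483 330.59081049 325.05960879] [-0.05939912 -0.62171134 -0.32291139]
```

View pics/p9.png

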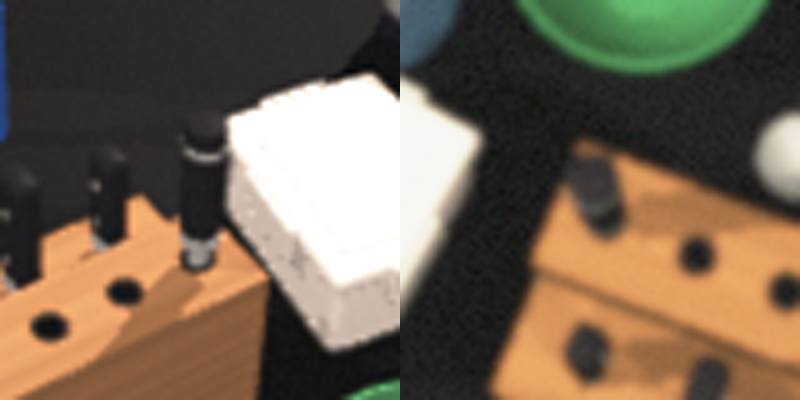

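View pics/p9s.png

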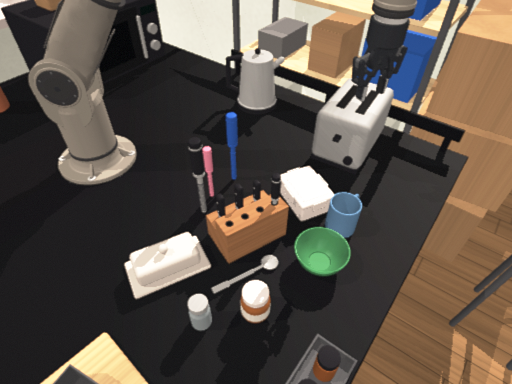

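```bash
python3 -m handwheel '[[[0,0,0,0,0,0,-0.3],[0,0,0,0,0,0,-0.3]]]'; python3 - <<'E'
from bench import job
job.close_job()
E
```

```text
clock: 17.98
eef_pos: [703.7, 329.0, 326.0]
tcp_rot: [-79.9, 89.9, -11.2]
contact_force: [-0.2, 0.1, 0.2]
width: 55.4
the job is handed in; nothing more can be done
```

The steel is now in bore 3, which turned out to be the deep one. I pushed it home, let go of it, and handed the job in at about 18 s of the 67 s allowed.

- **Picking it out:** I took the small black steel standing in bore 2, not the larger black one or the blue and pink ones.
- **Finding the bottom:** I drew it out until the tip was about 16 mm above the block, then lowered it into bore 3 in small steps. It bottomed with the ring about 6 mm below the block's top, and I pushed to about 9 N, which took the ring to about 8 mm below.
- **Final pictures:** The steel stands upright to within about 0.02 rad, with only the smooth neck showing under the bolster. The dishes, jars and spoon look unmoved, and the open gripper was well clear.

Two things did not quite agree. The two cameras put the block about 5 mm apart, so I used the grip in bore 2 as the reference for moving to bore 3. The lip drag I read while pushing in was only 1 to 4 N, mostly below the stated 3 to 8 N. The depth seen in the pictures agreed with the arm's height to within about 4 mm, so I do not think the steel slipped in the grip.

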